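Build the two tea displays on the shop counter

ROBOT

A 7-joint arm with a two-finger parallel gripper is mounted at the origin on the work surface. World frame = base frame: x ahead of the robot, y to its left, z up, the work surface at z = 0. Lengths are in m, angles in degrees, forces in N, time in s.
With the tool pointing down it reaches from about 0.425 to 0.925 m from the base axis. Payload 6.8 kg.
Tool frame: the origin (TCP) lies between the finger pads; the fingertips stand 19 mm ahead of it and the grasp point (between the pads) is the TCP; x points along the fingers, y is the direction in which the jaws open and shut, and the axes are right-handed (so a half turn about x gives the same grasp; the last joint's range is limited). The gripper opens to 85 mm and grips with 20 to 120 N. Pads are 22 mm wide; open, the fingers measure 114 mm over their backs; the gripper's body (76 mm by 85 mm) begins 54 mm behind the grasp point. The pads swing forward as they close: fully open they stand 13 mm farther back than shut.
Start: joints at [-79.59, 27.33, 1.283, 89.118, -0.659, 63.558, -4.761], TCP at [0.193, 0.647, 0.25] pointing down, gripper open.
Joint ranges: [-169.35, 169.35], [-19.33, 120.38], [-80.79, 83.38], [13.8, 139.57], [-78.32, 258.32], [9.67, 109.79], [-169.56, 169.56]. Speed limits (degrees/s): [136.94, 136.94, 180, 180, 180, 180, 180].

INTERFACE

Orientations are given as [roll, pitch, yaw] about the fixed x, y, z axes, in that order (R = Rz(yaw) Ry(pitch) Rx(roll)).
In Python, from plant import read_state, get_image, close_job gives the robot as it stands.
- The arm moves only by the shell command python3 -m handwheel 'ROWS' [OPENING] [FORCE]. ROWS is JSON, a list of rows, each a list of 2 entries, a list of its own where there are three numbers: the shift along the world's x, y, z in mm, then the turn, a rotation vector about the world's x, y, z in rad. A call has 1 to 8 rows; each row is the pose to reach, as a shift and turn from the pose commanded when the call began; what a row does not reach only later rows make up. A row lasts 1/8 s, in which the tool goes at most 62.5 mm and 10.7 degrees, less where a joint would pass 70% of its speed; a pose out of reach is approached as far as the arm can. A call with a gripper value outside its range is refused whole. OPENING is the gripper command: -1 is shut, 1 is fully open, values between are in proportion, set as the call begins (- or left out, the last holds). The fingers move at their own pace and stop on an object; FORCE is the grip in N (left out, the last holds). Time passes only in rows, so rows that repeat a pose let the fingers close. It gives the time, the measured TCP pose, the force and the opening at its end, in the units of the state.
- read_state(): the state, without advancing time (a new reading comes with each control period).
- get_image(name): name is "scene" or "top"; returns a dict with "frame" (384x512x3 uint8, red, green, blue), "K" (3x3 intrinsics, pixels), "R" (3x3) and "t" (3): a world point X has camera coordinates R X + t. Camera axes: x right, y down, z forward; pixel columns grow to the right and rows downward; lengths in m; the calibration is good to about 2 mm. A picture is of the moment at which its call begins. There is no depth.
- close_job(): hands the job in, once; it reports no verdict.
The state is a dict: "clock": time; "qpos": joint angles; "qd": joint speeds; "joint_torque": joint torques, N m; "eef_pos": TCP position; "tool_rot": TCP orientation; "wrist_force": force on the tool from outside, world axes, zero at the start; "torque": the same for the moment, N m; "finger_gap": opening from 0.0 (shut) to 1.0 (fully open).
Only numpy, scipy, OpenCV 4.12 (cv2) and the standard library are available. Lean on these libraries where they do the work, as an engineer would, in place of code of your own. Each camera call takes 0.05 s, during which the arm holds its last target.

TASK

Build the two tea displays on the counter. On the square board stand the large square tin, its sides in line with the board's edges, then the low round tin on top of it and the little jar on top of that; on the round board stand the tall round tin with the small square tin on its lid. Centre every piece on what it stands on, let no piece tip over on the way, and leave the bottle, the plant and the cup where they are.

Things in the scene. Friction and masses are not known exactly. Their poses are not given: they have to be found in the camera images.
- large_square_tin_mid (a point): Centre of the large square tea tin: plain rust-orange metal, 62 x 62 mm, 54 mm high, lid flat and flush; point half-way up (27 mm), z up, x and y square to its sides. About 0.2 kg.
- low_round_tin_mid (a point): Centre of the low round tea tin: plain rust-orange metal, 54 mm diameter, only 32 mm high, lid flat and flush; point half-way up (16 mm), z up. About 0.1 kg.
- jar_mid (a point): Centre of the little black jar with a flat bright metal lid: 42 mm diameter, 48 mm high; point half-way up (24 mm), z up. About 0.09 kg.
- tall_round_tin_mid (a point): Centre of the tall round tea tin: plain rust-orange metal, 64 mm diameter, 74 mm high, lid flat and flush; point half-way up (37 mm), z up. About 0.22 kg.
- small_square_tin_mid (a point): Centre of the small square tea tin: plain rust-orange metal, 42 x 42 mm, 36 mm high, lid flat and flush; point half-way up (18 mm), z up, x and y square to its sides. About 0.07 kg.
- square_board_top (a point): Centre of the upper face of the square pale wooden display board, 110 x 110 mm, 12 mm thick, fixed to the counter; z up, x and y square to its edges.
- round_board_top (a point): Centre of the upper face of the round pale wooden display board, 116 mm diameter, 12 mm thick, fixed to the counter; z up.
- bottle_mid (a point): Bystander: closed green glass bottle, 62 mm diameter, 170 mm high, standing loose; point half-way up (85 mm).
- plant_mid (a point): Bystander: small potted plant, concrete pot 84 mm across at the rim and 70 mm high, leaves up to about 150 mm high; loose; point half-way up the pot (35 mm).
- cup_mid (a point): Bystander: white cup, 76 mm across the rim, 60 mm high, standing loose; point half-way up (30 mm).

How it is judged:
By the outcome, as a careful person would: the job done as asked, in the order asked, and still so for the second after the job is handed in, with the robot touching nothing.
It also fails if it takes over 128 s, if anything falls off the work surface, if the arm or the gripper's body presses on something with over 40 N, if the wrist force passes 120 N, or if a joint passes its speed limit or range.

## Working session

There is one attempt and no reset: what is moved stays moved. The work goes in short steps, Python scripts to look and compute and a shell command to move; the robot and the scene stay as the last step left them, time stands still between calls to the robot, and variables do not carry over. Pictures are saved under pics/ and viewed, and the job is handed in when it is done.

```bash
ls; mkdir -p pics; python3 - <<'E'
from plant import read_state,get_image
import cv2,numpy as np
s=read_state();print(s)
for n in("scene","top"):
    d=get_image(n);cv2.imwrite(f"pics/{n}0.png",d["frame"][:,:,::-1]);print(n,d["K"],d["R"],d["t"])
E
```

```text
pics
{'clock': 0.0, 'qpos': array([-79.5900489 ,  27.37561762,   1.28197192,  89.17860078,
        -0.65962107,  63.55870927,  -4.76088223]), 'qd': array([-0.10232364, -0.00389722,  0.03600312,  0.03160514, -0.04501693,
        0.03739537, -0.05286351]), 'joint_torque': array([-2.50274597e-04, -5.96466029e+01,  1.60785299e+00, -2.81186289e+01,
        1.25294714e-02,  9.53489682e-03, -5.30194214e-06]), 'eef_pos': array([0.19274898, 0.64630567, 0.24932632]), 'tool_rot': array([ -85.58330363,   89.89444151, -102.18739632]), 'wrist_force': array([ 0.52064139, -0.3521568 ,  0.36442424]), 'torque': array([-0.0329285 , -0.04054997, -0.06659892]), 'finger_gap': 0.9943247063370755}
scene [[395.19542103   0.         257.50705708]
 [  0.         395.19542103 194.789454  ]
 [  0.           0.           1.        ]] [[ 0.63785003  0.77010744 -0.00904855]
 [ 0.45231109 -0.38408922 -0.80491624]
 [-0.62334743  0.50932308 -0.59331945]] [-0.37925605 -0.22821633  1.47298725]
top [[400.83424912   0.         253.71039701]
 [  0.         400.83424912 190.66594447]
 [  0.           0.           1.        ]] [[ 0.0165449  -0.99984882  0.00534902]
 [-0.98897841 -0.01715179 -0.14706295]
 [ 0.14713246 -0.00285693 -0.98911267]] [0.0037734  0.62419972 1.13728043]
```

View pics/scene0.png

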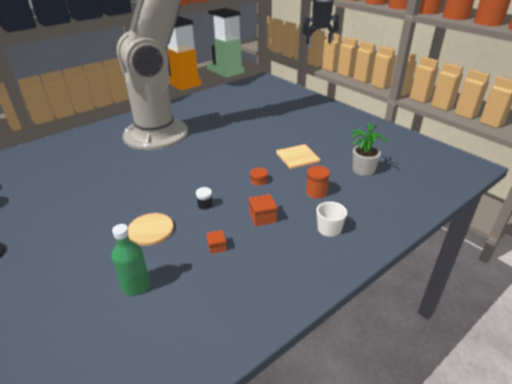

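View pics/top0.png

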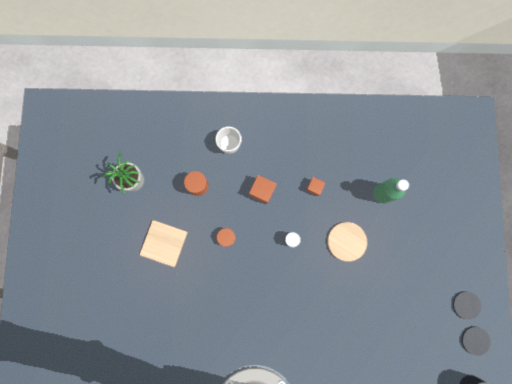

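```bash
cat > h.py <<'E'
import numpy as np,cv2
from plant import read_state,get_image
from scipy.optimize import minimize
U=4
def prim(kind,a,h,x,y,z0,yaw=0):
    if kind=='r':
        t=np.linspace(0,2*np.pi,48,endpoint=False);p=np.c_[a/2*np.cos(t),a/2*np.sin(t)]
    else:
        c,s=np.cos(yaw),np.sin(yaw);p=np.array([[1,1],[1,-1],[-1,-1],[-1,1]])*a/2@np.array([[c,s],[-s,c]])
    p=p+[x,y]
    return np.vstack([np.c_[p,np.full(len(p),z)] for z in (z0,z0+h)])
def proj(d,P):
    c=np.atleast_2d(P)@d["R"].T+d["t"];q=c@d["K"].T;return q[:,:2]/q[:,2:]
def hullmask(d,P,x0,y0,w,h):
    q=(proj(d,P)-[x0,y0]+.5)*U-.5
    hl=cv2.convexHull(q.astype(np.float32))[:,0]
    m=np.zeros((h*U,w*U),np.uint8);cv2.fillConvexPoly(m,np.round(hl*16).astype(np.int32),255,shift=4)
    return cv2.resize(m,(w,h),interpolation=cv2.INTER_AREA)/255.
def ray(d,u,v,z):
    r=d["R"].T@np.linalg.inv(d["K"])@[u,v,1];c=-d["R"].T@d["t"];return (c+r*(z-c[2])/r[2])[:2]
def redness(f):
    f=f.astype(float);return f[...,0]-np.maximum(f[...,1],f[...,2])
def wood(f):
    f=f.astype(float);return f[...,0]-f[...,2]  
E
python3 - <<'E'
from h import *
for n,(x0,x1,y0,y1) in dict(scene=(90,390,120,300),top=(90,420,120,280)).items():
    f=cv2.imread(f"pics/{n}0.png")[y0:y1,x0:x1];cv2.imwrite(f"pics/{n}0c.png",cv2.resize(f,None,fx=2.4,fy=2.4,interpolation=cv2.INTER_CUBIC))
E
```

```text
(no output)
```

View pics/top0c.png

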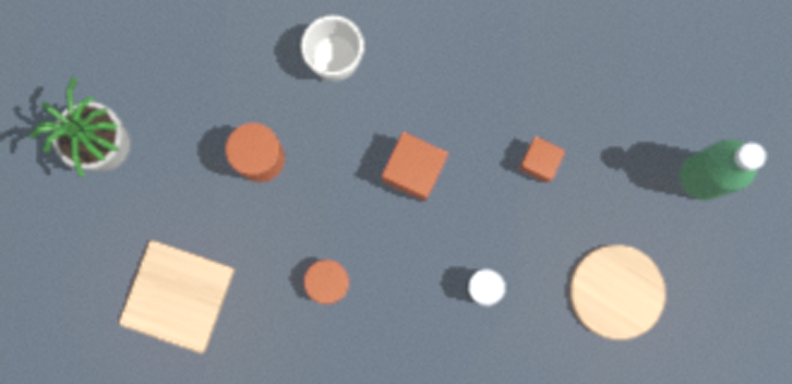

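View pics/scene0c.png

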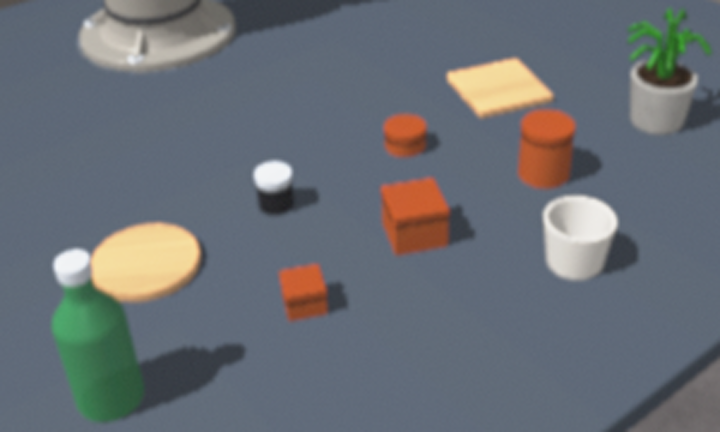

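```bash
cat >> h.py <<'E'
def sig(f,jar=False):
    f=f.astype(float)
    if jar: return np.clip((f.min(2)-125)/90,0,1)
    q=(f[...,0]-f[...,2])/(f[...,0]+f[...,2]+20);return q
def fit(d,kind,a,h,z0,x,y,yaw=0,jar=False,pad=6):
    P=proj(d,prim(kind,a,h,x,y,z0,yaw));x0,y0=(P.min(0)-pad).astype(int);x1,y1=(P.max(0)+pad+1).astype(int)
    S=sig(d["frame"][y0:y1,x0:x1],jar);w,hh=x1-x0,y1-y0
    if not jar:
        bg=np.percentile(S,5);fg=np.percentile(S,80);S=np.clip((S-bg)/(fg-bg),0,1)
    def cost(p): return ((hullmask(d,prim(kind,a,h,p[0],p[1],z0,p[2] if kind=='s' else 0),x0,y0,w,hh)-S)**2).sum()
    n=3 if kind=='s' else 2
    p0=np.array([x,y,yaw][:n]);sim=np.vstack([p0]+[p0+np.eye(n)[i]*[.008,.008,.15][i] for i in range(n)])
    r=minimize(cost,p0,method='Nelder-Mead',options=dict(initial_simplex=sim,xatol=1e-5,fatol=1e-4))
    return r.x,r.fun
OBJ=dict(large=('s',.062,.054,0),low=('r',.054,.032,0),tall=('r',.064,.074,0),small=('s',.042,.036,0),sq=('s',.11,.012,0),rd=('r',.116,.012,0),lid=('r',.042,.010,.038))
E
python3 - <<'E'
from h import *
D={n:get_image(n) for n in("scene","top")}
px=dict(large=(263,189,.054,-.4),low=(226,237,.032,0),tall=(196,183,.074,0),small=(316,186,.036,-.4),sq=(164,243,.012,-.3),rd=(347,242,.012,0),lid=(293,240,.048,0))
for k,(u,v,z,yw) in px.items():
    x,y=ray(D["top"],u,v,z)
    for n in D:
        p,c=fit(D[n],*OBJ[k],x,y,yw,jar=k=='lid')
        print(k,n,p[:2].round(4),np.degrees(p[2:]).round(1),round(c,2), 'r',np.hypot(*p[:2]).round(3))
for k,u,v,z in(("bottlecap",402,185,.17),("plantrim",126,177,.07),("cup",229,140,.06)):print(k,ray(D["top"],u,v,z).round(3))
E
```

```text
large scene [ 0.6288 -0.0116] [-25.2] 19.07 r 0.629
large top [ 0.6319 -0.0109] [-25.] 5.58 r 0.632
low scene [0.4849 0.0937] [] 7.11 r 0.494
low top [0.4876 0.0958] [] 3.08 r 0.497
tall scene [0.6416 0.1849] [] 70.08 r 0.668
tall top [0.6442 0.1862] [] 6.68 r 0.671
small scene [ 0.6426 -0.1722] [-25.7] 11.47 r 0.665
small top [ 0.6451 -0.1722] [-24.6] 3.45 r 0.668
sq scene [0.4643 0.2815] [-17.5] 213.39 r 0.543
sq top [0.4673 0.2826] [-17.9] 30.98 r 0.546
rd scene [ 0.4797 -0.269 ] [] 29.6 r 0.55
rd top [ 0.4814 -0.2676] [] 24.28 r 0.551
lid scene [ 0.4796 -0.1005] [] 6.09 r 0.49
lid top [ 0.4836 -0.1009] [] 1.4 r 0.494
bottlecap [ 0.628 -0.378]
plantrim [0.654 0.386]
cup [0.773 0.09 ]
```

```bash
cat >> h.py <<'E'
from scipy.spatial.transform import Rotation as Ro
def st():
    s=read_state();R=Ro.from_euler('xyz',s["tool_rot"],degrees=True).as_matrix()
    print('t',round(s["clock"],2),'tcp',(s["eef_pos"]*1000).round(1),'jawyaw',np.degrees(np.arctan2(R[1,1],R[0,1])).round(2),'down',R[:,0].round(3),'q',s["qpos"].round(0),'gap',round(s["finger_gap"],3),'F',s["wrist_force"].round(1))
E
python3 -c "
from h import *
st()"
```

```text
t 0.2 tcp [192.8 646.5 249.7] jawyaw 73.39 down [-0.    -0.001 -1.   ] q [-80.  27.   1.  89.  -1.  64.  -5.] gap 1.0 F [ 0.3 -0.   0.8]
```

```bash
python3 -m handwheel '[[[20,-30,0],[0,0,-0.02]],[[60,-90,0],[0,0,-0.05]],[[110,-165,0],[0,0,-0.08]],[[160,-240,0],[0,0,-0.11]],[[210,-315,0],[0,0,-0.147]],[[260,-390,0],[0,0,-0.147]],[[310,-465,0],[0,0,-0.147]],[[355,-535,0],[0,0,-0.147]]]' 1 60; python3 -m handwheel '[[[40,-60,0],[0,0,0]],[[70,-105,-20],[0,0,0]],[[82,-123,-40],[0,0,0]],[[82,-123,-70],[0,0,0]],[[82,-123,-100],[0,0,0]],[[82,-123,-100],[0,0,0]],[[82,-123,-100],[0,0,0]]]'; python3 -c "
from h import *
st()
for n in('scene','top'): cv2.imwrite(f'pics/{n}1.png',get_image(n)['frame'][:,:,::-1])"
```

```text
clock: 1.2
eef_pos: [0.4561, 0.2509, 0.2505]
tool_rot: [77.6, 90.0, 52.6]
wrist_force: [1.2, 1.0, -0.5]
finger_gap: 1.0
clock: 2.08
eef_pos: [0.5378, 0.1298, 0.1513]
tool_rot: [42.6, 89.9, 17.6]
wrist_force: [0.5, 0.4, 0.4]
finger_gap: 1.001
t 2.08 tcp [537.8 129.8 151.3] jawyaw 64.98 down [ 0.001  0.    -1.   ] q [-33.  23.  16. 112.  -9.  46.  53.] gap 1.001 F [0.5 0.4 0.4]
```

```bash
python3 -m handwheel '[[[16,-25,0],[0,0,0]],[[42,-65,0],[0,0,0]],[[70,-107,0],[0,0,0]],[[88,-135,0],[0,0,0]],[[92.5,-141,0],[0,0,0]],[[92.5,-141,0],[0,0,0]],[[92.5,-141,0],[0,0,0]]]'; python3 - <<'E'
from h import *
st()
for n in('scene','top'): cv2.imwrite(f'pics/{n}2.png',get_image(n)['frame'][:,:,::-1])
a=cv2.imread('pics/scene2.png')[130:270,170:370];b=cv2.imread('pics/top2.png')[120:260,180:380]
cv2.imwrite('pics/c2.png',cv2.resize(np.hstack([a,b]),None,fx=2,fy=2,interpolation=cv2.INTER_CUBIC))
E
```

```text
clock: 3.05
eef_pos: [0.6293, -0.0093, 0.1505]
tool_rot: [127.0, 89.9, 102.1]
wrist_force: [0.9, 0.3, -0.7]
finger_gap: 1.009
t 3.05 tcp [629.3  -9.3 150.5] jawyaw 65.11 down [-0.     0.001 -1.   ] q [-18.  30.  17. 102. -11.  50.  70.] gap 1.009 F [ 0.9  0.3 -0.7]
```

View pics/c2.png

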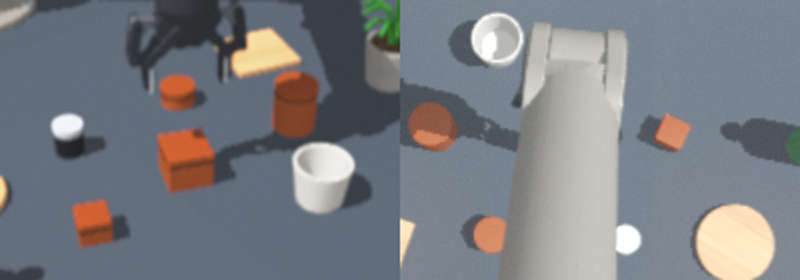

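```bash
python3 -m handwheel '[[[1,-1,-15],[0,0,0]],[[1,-1,-40],[0,0,0]],[[1,-1,-65],[0,0,0]],[[1,-1,-90],[0,0,0]],[[1,-1,-110],[0,0,0]],[[1,-1,-118],[0,0,0]],[[1,-1,-118],[0,0,0]],[[1,-1,-118],[0,0,0]]]'; python3 -c "
from h import *
st()
d=get_image('scene');cv2.imwrite('pics/s3.png',cv2.resize(d['frame'][100:260,170:370,::-1],None,fx=3,fy=3,interpolation=cv2.INTER_CUBIC))"
```

```text
clock: 4.15
eef_pos: [0.6314, -0.0124, 0.0331]
tool_rot: [26.0, 89.9, 1.0]
wrist_force: [0.1, 0.0, 0.3]
finger_gap: 0.998
t 4.15 tcp [631.4 -12.4  33.1] jawyaw 64.97 down [ 0.001  0.    -1.   ] q [-15.  39.  14. 104. -14.  38.  73.] gap 0.998 F [0.1 0.  0.3]
```

View pics/s3.png

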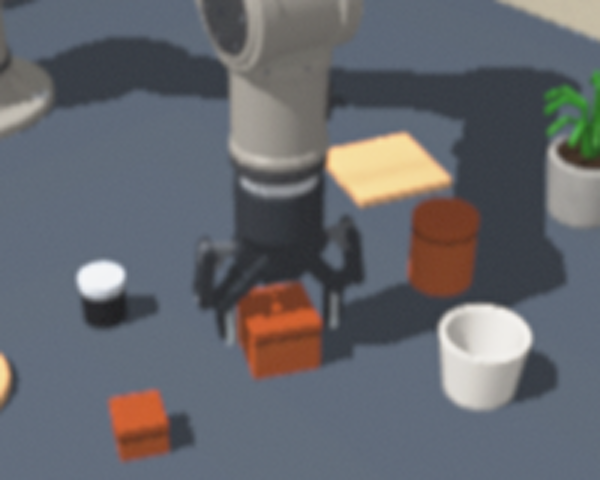

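```bash
python3 -m handwheel '[[[0,0,0],[0,0,0]],[[0,0,0],[0,0,0]],[[0,0,0],[0,0,0]],[[0,0,0],[0,0,0]],[[0,0,0],[0,0,0]],[[0,0,0],[0,0,0]]]' -1 45; python3 -c "
from h import *
st()"
```

```text
clock: 4.95
eef_pos: [0.6313, -0.0124, 0.0331]
tool_rot: [32.8, 89.9, 7.8]
wrist_force: [-0.7, 0.1, 6.1]
finger_gap: 0.716
t 4.95 tcp [631.3 -12.4  33.1] jawyaw 64.97 down [ 0.001  0.    -1.   ] q [-15.  39.  14. 104. -14.  38.  73.] gap 0.716 F [-0.7  0.1  6.1]
```

```bash
python3 -m handwheel '[[[0,0,5],[0,0,0]],[[0,0,20],[0,0,0]],[[0,0,45],[0,0,0]],[[0,0,75],[0,0,0]],[[-4,7,95],[0,0,0.01]],[[-14,25,100],[0,0,0.03]],[[-29,52,100],[0,0,0.05]],[[-47,84,100],[0,0,0.07]]]'; python3 -m handwheel '[[[-19,33,0],[0,0,0.02]],[[-38,68,0],[0,0,0.04]],[[-57,102,0],[0,0,0.058]],[[-76,136,0],[0,0,0.058]],[[-94,167,0],[0,0,0.058]],[[-107,190,0],[0,0,0.058]],[[-115,204,0],[0,0,0.058]],[[-117.5,209.5,0],[0,0,0.058]]]';python3 -m handwheel '[[[0,0,0],[0,0,0]],[[0,0,0],[0,0,0]]]'; python3 - <<'E'
from h import *
st()
for n in('scene','top'): cv2.imwrite(f'pics/{n}4.png',get_image(n)['frame'][:,:,::-1])
a=cv2.imread('pics/scene4.png')[80:270,200:400];b=cv2.imread('pics/top4.png')[150:340,80:280]
cv2.imwrite('pics/c4.png',cv2.resize(np.hstack([a,b]),None,fx=2,fy=2,interpolation=cv2.INTER_CUBIC))
E
```

```text
clock: 5.95
eef_pos: [0.5818, 0.0736, 0.1315]
tool_rot: [-165.0, 89.9, 174.1]
wrist_force: [0.5, 0.9, -1.4]
finger_gap: 0.719
clock: 6.95
eef_pos: [0.465, 0.282, 0.1319]
tool_rot: [-140.2, 89.9, -157.7]
wrist_force: [0.1, 0.0, -1.0]
finger_gap: 0.722
clock: 7.2
eef_pos: [0.4669, 0.28, 0.1323]
tool_rot: [-49.9, 90.0, -67.7]
wrist_force: [-0.6, -0.9, -1.8]
finger_gap: 0.721
t 7.2 tcp [466.9 280.  132.3] jawyaw 72.2 down [ 0.    -0.001 -1.   ] q [-48.  24.  13. 114.  -8.  43.  42.] gap 0.721 F [-0.6 -0.9 -1.8]
```

View pics/c4.png

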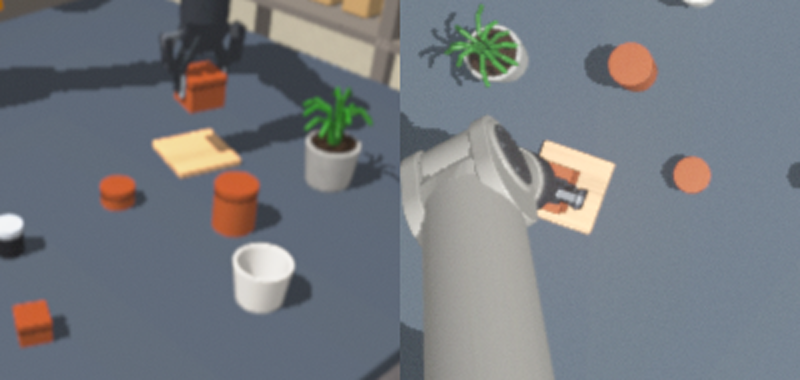

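```bash
python3 -m handwheel '[[[0,0.7,-15],[0,0,0]],[[0,0.7,-40],[0,0,0]],[[0,0.7,-65],[0,0,0]],[[0,0.7,-78],[0,0,0]],[[0,0.7,-83],[0,0,0]],[[0,0.7,-85],[0,0,0]],[[0,0.7,-86],[0,0,0]],[[0,0.7,-86.5],[0,0,0]]]'; python3 -m handwheel '[[[0,0,0],[0,0,0]],[[0,0,0],[0,0,0]]]'; python3 -c "
from h import *
st()"
```

```text
clock: 8.3
eef_pos: [0.4666, 0.2821, 0.0463]
tool_rot: [58.3, 89.9, 40.6]
wrist_force: [-0.0, -0.1, -1.4]
finger_gap: 0.721
clock: 8.55
eef_pos: [0.4663, 0.2819, 0.046]
tool_rot: [63.4, 90.0, 45.8]
wrist_force: [0.0, 0.3, -1.6]
finger_gap: 0.722
t 8.55 tcp [466.3 281.9  46. ] jawyaw 72.31 down [ 0.  0. -1.] q [-46.  32.  11. 116. -10.  33.  44.] gap 0.722 F [ 0.   0.3 -1.6]
```

```bash
python3 -m handwheel '[[[0,-0.5,-0.5],[0,0,0]],[[0,-0.5,-1],[0,0,0]],[[0,-0.5,-1],[0,0,0]]]'; python3 -m handwheel '[[[0,0,-0.5],[0,0,0]],[[0,0,-0.5],[0,0,0]]]'; python3 -c "
from h import *
st()"
```

```text
clock: 8.93
eef_pos: [0.4662, 0.2812, 0.0451]
tool_rot: [-169.6, 90.0, 172.7]
wrist_force: [-2.6, -0.4, 4.4]
finger_gap: 0.719
clock: 9.18
eef_pos: [0.4662, 0.2813, 0.0451]
tool_rot: [144.6, 90.0, 126.9]
wrist_force: [-3.2, -2.0, 11.1]
finger_gap: 0.719
t 9.18 tcp [466.2 281.3  45.1] jawyaw 72.3 down [-0.  0. -1.] q [-46.  32.  11. 116. -10.  33.  44.] gap 0.719 F [-3.2 -2.  11.1]
```

Contact. Open, back off up, and look.

```bash
python3 -m handwheel '[[[0,0,0.5],[0,0,0]],[[0,0,0.5],[0,0,0]],[[0,0,0.5],[0,0,0]],[[0,0,0.5],[0,0,0]]]' 1;  python3 -m handwheel '[[[0,0,10],[0,0,0]],[[0,0,35],[0,0,0]],[[0,0,65],[0,0,0]],[[5,-30,85],[0,0,0]],[[10,-80,85],[0,0,0]],[[15,-130,85],[0,0,0]],[[18,-170,85],[0,0,0]],[[20,-187,85],[0,0,0]]]'; python3 - <<'E'
from h import *
st()
D={}
for n in('scene','top'): D[n]=get_image(n); cv2.imwrite(f'pics/{n}5.png',D[n]['frame'][:,:,::-1])
a=cv2.imread('pics/scene5.png')[80:270,200:400];b=cv2.imread('pics/top5.png')[150:340,80:280]
cv2.imwrite('pics/c5.png',cv2.resize(np.hstack([a,b]),None,fx=2,fy=2,interpolation=cv2.INTER_CUBIC))
E
```

```text
clock: 9.68
eef_pos: [0.4662, 0.2813, 0.0447]
tool_rot: [-111.7, 90.0, -129.4]
wrist_force: [0.5, 0.8, 0.6]
finger_gap: 0.998
clock: 10.68
eef_pos: [0.4864, 0.0918, 0.1305]
tool_rot: [-2.0, 90.0, -19.9]
wrist_force: [-0.3, 0.6, -0.9]
finger_gap: 1.0
t 10.68 tcp [486.4  91.8 130.5] jawyaw 72.11 down [ 0.001 -0.    -1.   ] q [-31.  20.  16. 120.  -8.  40.  62.] gap 1.0 F [-0.3  0.6 -0.9]
```

View pics/c5.png

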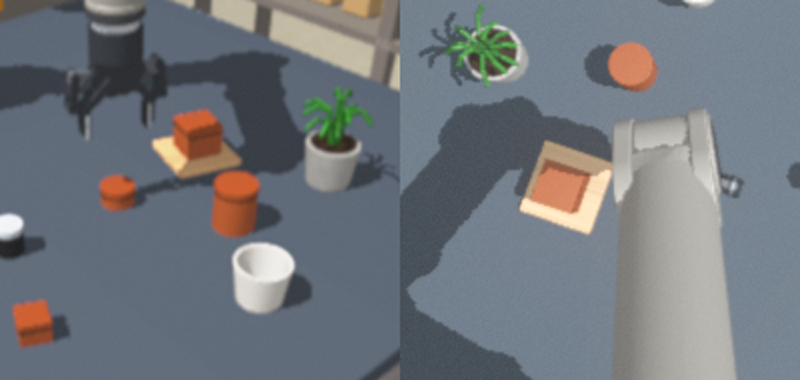

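```bash
python3 - <<'E'
import re
s=open('h.py').read()
s=s.replace("def sig(f,jar=False):\n    f=f.astype(float)\n","def sig(f,jar=False):\n    f=f.astype(float)\n    if jar=='red': return np.clip(((f[...,0]-f[...,1])/(f[...,0]+f[...,1]+20)-.17)/.2,0,1)\n")
open('h.py','w').write(s)
E
python3 - <<'E'
from h import *
B=dict(scene=([.4643,.2815],-17.5),top=([.4673,.2826],-17.9))
for n in('scene','top'):
    d=get_image(n)
    P=proj(d,[.466,.282,.066])[0].astype(int);f=d['frame'].astype(float);q=(f[...,0]-f[...,1])/(f[...,0]+f[...,1]+20)
    print(n,q[P[1],P[0]].round(2),q[P[1]-16:P[1]+17:2,P[0]].round(2))
    p,c=fit(d,'s',.062,.054,.012,.466,.282,-.31,jar='red');print(p[:2].round(4),np.degrees(p[2]).round(1),c.round(2),'err',((p[:2]-B[n][0])*1000).round(1))
    p,c=fit(d,*OBJ['low'],.486,.0945,jar='red');print('low',p.round(4),c)
E
```

```text
scene 0.34 [-0.05 -0.05 -0.05 -0.05 -0.05 -0.05  0.18  0.33  0.34  0.35  0.33  0.31
  0.29  0.27  0.29  0.29  0.28]
[0.4621 0.2838] -33.1 98.61 err [-2.2  2.3]
low [0.483  0.0943] 60.60705153870551
top 0.21 [0.07 0.07 0.08 0.21 0.21 0.22 0.21 0.21 0.21 0.21 0.21 0.22 0.21 0.21
 0.12 0.04 0.04]
[0.4686 0.2825] -11.2 376.53 err [ 1.3 -0.1]
low [0.53   0.0145] 0.0
```

```bash
sed -i "s|if jar=='red': .*|if isinstance(jar,tuple): return np.clip(((f[...,0]-f[...,1])/(f[...,0]+f[...,1]+20)-jar[0])/(jar[1]-jar[0]),0,1)|" h.py; cat >>h.py <<'E'
RED=dict(scene=(.14,.27),top=(.075,.205))
E
python3 - <<'E'
from h import *
B=dict(scene=([.4643,.2815],-17.5),top=([.4673,.2826],-17.9))
for n in('scene','top'):
    d=get_image(n)
    p,c=fit(d,'s',.062,.054,.012,.466,.282,-.31,jar=RED[n]);print(p[:2].round(4),np.degrees(p[2]).round(1),c.round(2),'err',((p[:2]-B[n][0])*1000).round(1))
    if n=='scene':p,c=fit(d,*OBJ['low'],.486,.0945,jar=RED[n]);print('low',p.round(4),c)
E
```

```text
[0.4639 0.2828] -27.5 34.52 err [-0.4  1.3]
low [0.4848 0.0938] 22.936947519936126
[0.4676 0.2839] -16.7 25.54 err [0.3 1.3]
```

```bash
python3 - <<'E'
from h import *
o=[]
for n in('scene','top'):
    d=get_image(n);P=proj(d,[.466,.282,.05])[0].astype(int)
    f=d['frame'][P[1]-30:P[1]+30,P[0]-35:P[0]+35,::-1];im=cv2.resize(f,None,fx=5.6,fy=5.6,interpolation=cv2.INTER_CUBIC)
    for yaw,c in((-17.7,(255,255,0)),):
        for (k,a,h,z0,x,y) in (('s',.062,.054,.012,*{'scene':(.4639,.2828),'top':(.4676,.2839)}[n]),('s',.11,.012,0,*{'scene':(.4643,.2815),'top':(.4673,.2826)}[n])):
            q=proj(d,prim(k,a,h,x,y,z0,np.radians(yaw)))
            q=(q-[P[0]-35,P[1]-30]+.5)*5.6-.5
            for i in range(2): cv2.polylines(im,[np.round(q[4*i:4*i+4]).astype(int)],True,c if i else (0,255,0),1)
    o.append(im)
cv2.imwrite('pics/c6.png',np.hstack(o))
E
```

```text
(no output)
```

View pics/c6.png

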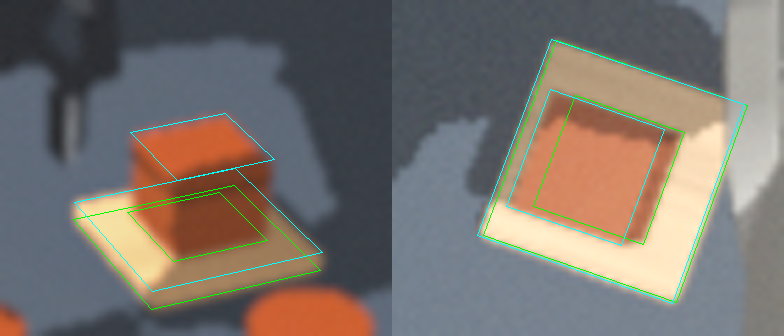

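```bash
python3 -m handwheel '[[[0,1.3,-15],[0,0,0]],[[0,1.3,-40],[0,0,0]],[[0,1.3,-65],[0,0,0]],[[0,1.3,-85],[0,0,0]],[[0,1.3,-98],[0,0,0]],[[0,1.3,-104],[0,0,0]],[[0,1.3,-107],[0,0,0]],[[0,1.3,-107],[0,0,0]]]'; python3 -c "
from h import *
st()
d=get_image('scene');cv2.imwrite('pics/s7.png',cv2.resize(d['frame'][110:230,200:360,::-1],None,fx=4,fy=4,interpolation=cv2.INTER_CUBIC))"
```

```text
clock: 12.08
eef_pos: [0.4865, 0.0957, 0.023]
tool_rot: [39.9, 90.0, 22.2]
wrist_force: [0.1, 0.1, -0.0]
finger_gap: 0.998
t 12.07 tcp [486.5  95.7  23. ] jawyaw 72.3 down [ 0.001  0.    -1.   ] q [-27.  31.  11. 123. -13.  27.  66.] gap 0.998 F [ 0.1  0.1 -0. ]
```

View pics/s7.png

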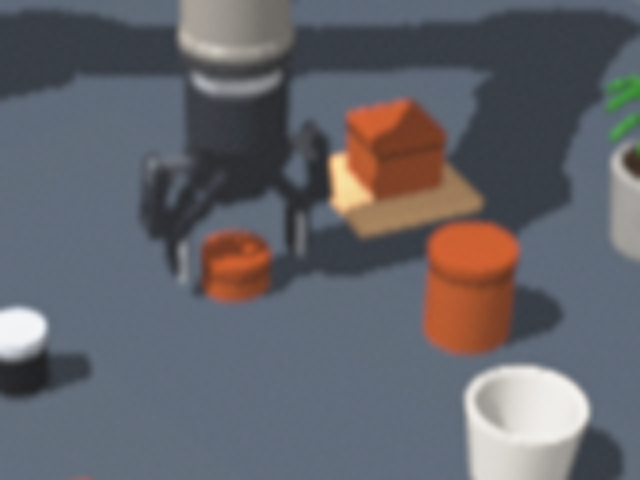

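```bash
python3 -m handwheel '[[[0,-1.3,0],[0,0,0]],[[0,-1.3,0],[0,0,0]],[[0,-1.3,0],[0,0,0]],[[0,-1.3,0],[0,0,0]],[[0,-1.3,0],[0,0,0]],[[0,-1.3,0],[0,0,0]],[[0,-1.3,0],[0,0,0]],[[0,-1.3,0],[0,0,0]]]' -1 40; python3 -c "
from h import *
st()"
```

```text
clock: 13.12
eef_pos: [0.4865, 0.0942, 0.0234]
tool_rot: [42.4, 90.0, 24.6]
wrist_force: [-0.9, -0.7, 5.4]
finger_gap: 0.619
t 13.12 tcp [486.5  94.2  23.4] jawyaw 72.29 down [ 0.  0. -1.] q [-27.  31.  11. 123. -13.  27.  66.] gap 0.619 F [-0.9 -0.7  5.4]
```

```bash
python3 -m handwheel '[[[0,0,5],[0,0,0]],[[0,0,25],[0,0,0]],[[0,0,55],[0,0,0]],[[0,0,85],[0,0,0]],[[-1,6,105],[0,0,0]],[[-3,25,110],[0,0,0]],[[-6,55,110],[0,0,0]],[[-9,85,110],[0,0,0]]]'; python3 -m handwheel '[[[-3.5,30,0],[0,0,0]],[[-7,60,0],[0,0,0]],[[-9.5,84,0],[0,0,0]],[[-11,98,0],[0,0,0]],[[-11.5,102.3,0],[0,0,0]],[[-11.5,102.3,-15],[0,0,0]],[[-11.5,102.3,-30],[0,0,0]],[[-11.5,102.3,-38],[0,0,0]]]';python3 -m handwheel '[[[0,0,-2],[0,0,0]],[[0,0,-3],[0,0,0]],[[0,0,-3.5],[0,0,0]],[[0,0,-4],[0,0,0]],[[0,0,-4],[0,0,0]]]'; python3 -c "
from h import *
st()
d=get_image('scene');cv2.imwrite('pics/s8.png',cv2.resize(d['frame'][80:200,230:390,::-1],None,fx=4,fy=4,interpolation=cv2.INTER_CUBIC))"
```

```text
clock: 14.12
eef_pos: [0.477, 0.18, 0.1332]
tool_rot: [56.8, 90.0, 39.0]
wrist_force: [0.2, -0.2, -0.7]
finger_gap: 0.62
clock: 15.12
eef_pos: [0.4652, 0.2803, 0.0931]
tool_rot: [-118.4, 89.8, -136.1]
wrist_force: [-0.5, 0.4, -0.7]
finger_gap: 0.615
clock: 15.75
eef_pos: [0.4658, 0.2818, 0.091]
tool_rot: [62.5, 90.0, 44.8]
wrist_force: [0.4, 0.3, -1.1]
finger_gap: 0.622
t 15.75 tcp [465.8 281.8  91. ] jawyaw 72.31 down [ 0.  0. -1.] q [-47.  28.  12. 115.  -9.  38.  43.] gap 0.622 F [ 0.4  0.3 -1.1]
```

View pics/s8.png

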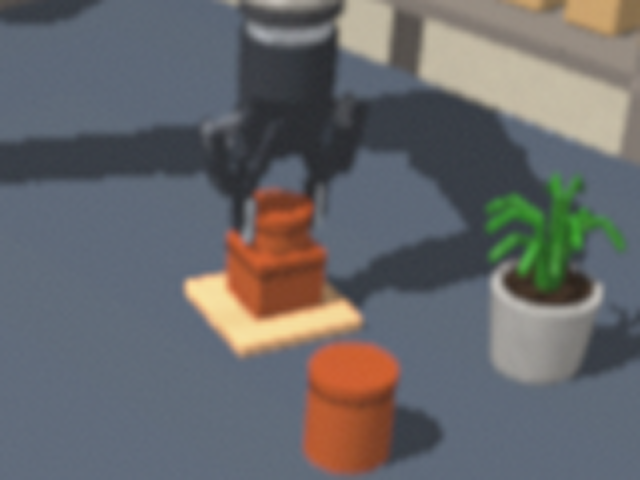

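```bash
python3 -m handwheel '[[[0,-0.2,-0.7],[0,0,0]],[[0,-0.2,-1.4],[0,0,0]],[[0,-0.2,-2],[0,0,0]],[[0,-0.2,-2],[0,0,0]]]'; python3 -m handwheel '[[[0,0,-0.4],[0,0,0]],[[0,0,-0.4],[0,0,0]]]'
```

```text
clock: 16.3
eef_pos: [0.4658, 0.2814, 0.0894]
tool_rot: [146.1, 90.0, 128.4]
wrist_force: [-2.1, -0.4, 7.1]
finger_gap: 0.619
clock: 16.55
eef_pos: [0.4658, 0.2815, 0.0894]
tool_rot: [139.2, 90.0, 121.5]
wrist_force: [-4.1, -1.8, 10.4]
finger_gap: 0.62
```

```bash
python3 -m handwheel '[[[0,0,0.5],[0,0,0]],[[0,0,0.5],[0,0,0]],[[0,0,0.5],[0,0,0]],[[0,0,0.5],[0,0,0]]]' 1;  python3 -m handwheel '[[[0,0,10],[0,0,0]],[[0,0,30],[0,0,0]],[[0,0,45],[0,0,0]],[[1,-30,45],[0,0,0]],[[2,-75,45],[0,0,0]],[[4,-125,45],[0,0,0]],[[6,-175,45],[0,0,0]],[[8,-225,45],[0,0,0]]]'; python3 -m handwheel '[[[2,-45,0],[0,0,0]],[[4,-90,0],[0,0,0]],[[6,-125,0],[0,0,0]],[[8,-150,0],[0,0,0]],[[8,-157,0],[0,0,0]],[[8,-157,0],[0,0,0]],[[8,-157,0],[0,0,0]]]'; python3 - <<'E'
from h import *
st()
for n in('scene','top'):
    d=get_image(n); cv2.imwrite(f'pics/{n}9.png',d['frame'][:,:,::-1])
    p,c=fit(d,'r',.054,.032,.066,.466,.282,jar=RED[n],pad=4);print(n,p.round(4),c)
    p,c=fit(d,'r',.042,.01,.038,.482,-.101,jar=True);print(n,'jar',p.round(4),c)
a=cv2.imread('pics/scene9.png')[80:270,180:380];b=cv2.imread('pics/top9.png')[150:340,100:300]
cv2.imwrite('pics/c9.png',cv2.resize(np.hstack([a,b]),None,fx=2,fy=2,interpolation=cv2.INTER_CUBIC))
E
```

```text
clock: 17.05
eef_pos: [0.4657, 0.2814, 0.0888]
tool_rot: [-120.7, 90.0, -138.4]
wrist_force: [-0.6, 0.1, 0.0]
finger_gap: 0.996
clock: 18.05
eef_pos: [0.474, 0.055, 0.1346]
tool_rot: [39.9, 89.9, 22.2]
wrist_force: [0.6, 0.6, -0.5]
finger_gap: 0.999
clock: 18.92
eef_pos: [0.4818, -0.0992, 0.1339]
tool_rot: [120.7, 90.0, 103.1]
wrist_force: [-0.3, -0.1, -0.2]
finger_gap: 0.998
t 18.93 tcp [481.8 -99.2 133.9] jawyaw 72.41 down [-0.     0.001 -1.   ] q [-12.  20.  19. 121. -10.  41.  87.] gap 0.998 F [-0.3 -0.1 -0.2]
scene [0.4799 0.2661] 96.35336740486284
scene jar [ 0.48   -0.1014] 10.748185740527148
top [0.4662 0.2773] 140.91741658378828
top jar [ 0.5021 -0.1201] 70.1715468409586
```

View pics/c9.png

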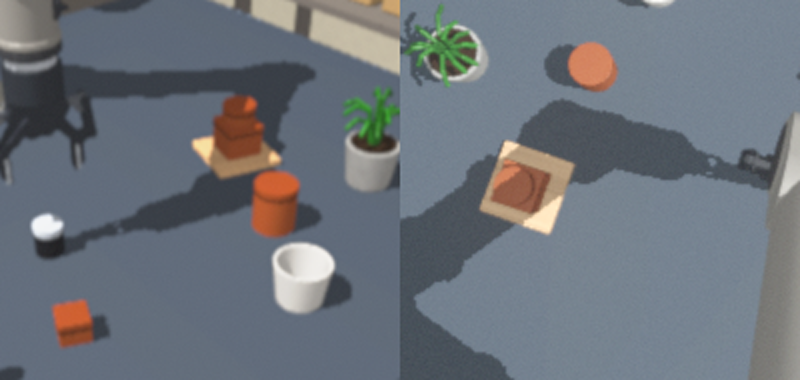

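```bash
cat >>h.py <<'E'
def overlay(fn,items,ctr,half=(30,26),Z=6.5):
    """items: (kind,a,h,z0,x,y,yawdeg); x,y in robot-ish frame corrected per camera by BI"""
    o=[]
    BI=dict(scene=(-.0015,-.0006),top=(.0015,.0006))
    for n in('scene','top'):
        d=get_image(n);P=proj(d,ctr)[0].astype(int);w,h=half
        im=cv2.resize(d['frame'][P[1]-h:P[1]+h,P[0]-w:P[0]+w,::-1],None,fx=Z,fy=Z,interpolation=cv2.INTER_CUBIC)
        im=np.clip(im.astype(float)*1.4,0,255).astype(np.uint8)
        for k,a,hh,z0,x,y,yw in items:
            q=prim(k,a,hh,x+BI[n][0],y+BI[n][1],z0,np.radians(yw));m=len(q)//2
            q=(proj(d,q[m:])-[P[0]-w,P[1]-h]+.5)*Z-.5
            cv2.polylines(im,[np.round(q*16).astype(int)],True,(255,255,0),1,cv2.LINE_AA,4)
        o.append(im)
    cv2.imwrite(fn,np.hstack(o))
E
python3 -c "
from h import *
overlay('pics/c10.png',[('s',.11,.012,0,.4658,.2821,-17.7),('s',.062,.054,.012,.4658,.2833,-17.7),('r',.054,.032,.066,.4658,.2833,0)],[.466,.282,.06])"
```

```text
(no output)
```

View pics/c10.png

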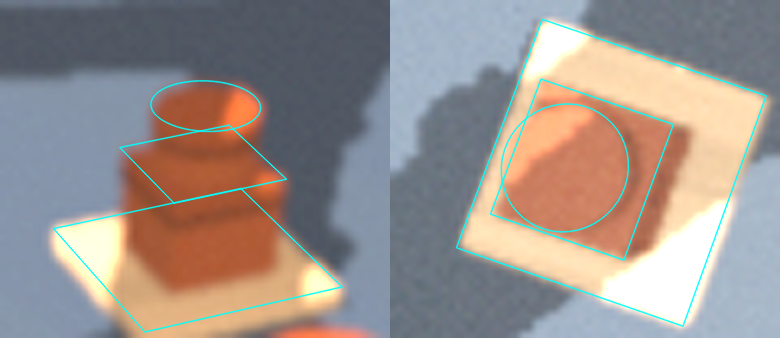

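```bash
python3 -m handwheel '[[[0,-2,-15],[0,0,0]],[[0,-2,-40],[0,0,0]],[[0,-2,-65],[0,0,0]],[[0,-2,-85],[0,0,0]],[[0,-2,-98],[0,0,0]],[[0,-2,-104],[0,0,0]],[[0,-2,-104],[0,0,0]],[[0,-2,-104],[0,0,0]]]'; python3 -c "
from h import *
st()
d=get_image('scene');cv2.imwrite('pics/s11.png',cv2.resize(d['frame'][120:240,120:280,::-1],None,fx=4,fy=4,interpolation=cv2.INTER_CUBIC))"
```

```text
clock: 20.12
eef_pos: [0.4822, -0.1026, 0.0304]
tool_rot: [15.4, 89.9, -2.3]
wrist_force: [0.2, -0.0, 0.6]
finger_gap: 1.001
t 20.12 tcp [ 482.2 -102.6   30.4] jawyaw 72.3 down [ 0.001 -0.    -1.   ] q [ -7.  31.  14. 123. -16.  28.  92.] gap 1.001 F [ 0.2 -0.   0.6]
```

View pics/s11.png

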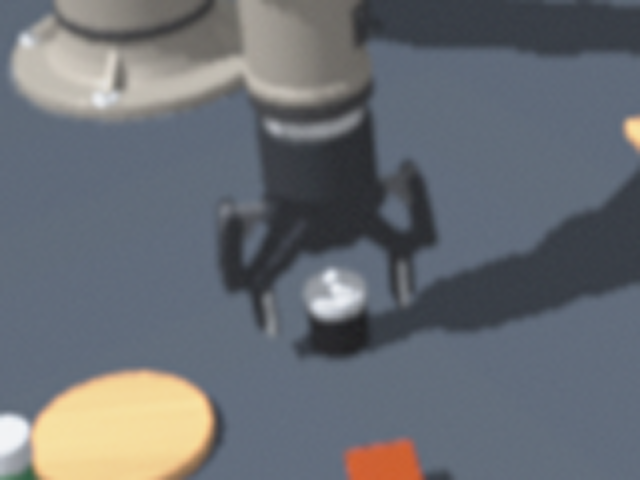

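```bash
python3 -m handwheel '[[[0,0.5,0],[0,0,0]],[[0,0.5,0],[0,0,0]],[[0,0.5,0],[0,0,0]],[[0,0.5,0],[0,0,0]],[[0,0.5,0],[0,0,0]],[[0,0.5,0],[0,0,0]],[[0,0.5,0],[0,0,0]],[[0,0.5,0],[0,0,0]]]' -1 35; python3 -c "
from h import *
st()"
```

```text
clock: 21.18
eef_pos: [0.4819, -0.102, 0.0302]
tool_rot: [48.4, 90.0, 30.7]
wrist_force: [-0.8, 0.6, 5.9]
finger_gap: 0.484
t 21.18 tcp [ 481.9 -102.    30.2] jawyaw 72.31 down [ 0.  0. -1.] q [ -7.  31.  14. 123. -16.  28.  92.] gap 0.484 F [-0.8  0.6  5.9]
```

```bash
python3 -m handwheel '[[[0,0,5],[0,0,0]],[[0,0,25],[0,0,0]],[[0,0,55],[0,0,0]],[[0,0,85],[0,0,0]],[[-0.5,12,110],[0,0,0]],[[-1.5,36,125],[0,0,0]],[[-3,72,130],[0,0,0]],[[-4.5,110,130],[0,0,0]]]'; python3 -m handwheel '[[[-1.5,38,0],[0,0,0]],[[-3,76,0],[0,0,0]],[[-4.7,114,0],[0,0,0]],[[-6.3,152,0],[0,0,0]],[[-8,190,0],[0,0,0]],[[-9.5,225,0],[0,0,0]],[[-10.7,254,0],[0,0,0]],[[-11.3,270,0],[0,0,0]]]';python3 -m handwheel '[[[0,3.5,-5],[0,0,0]],[[0,3.5,-15],[0,0,0]],[[0,3.5,-25],[0,0,0]],[[0,3.5,-29],[0,0,0]],[[0,3.5,-30],[0,0,0]],[[0,3.5,-30],[0,0,0]],[[0,3.5,-30],[0,0,0]]]'; python3 -c "
from h import *
st()
d=get_image('scene');cv2.imwrite('pics/s12.png',cv2.resize(d['frame'][60:180,230:390,::-1],None,fx=4,fy=4,interpolation=cv2.INTER_CUBIC))"
```

```text
clock: 22.18
eef_pos: [0.4774, 0.0087, 0.1606]
tool_rot: [29.9, 89.9, 12.1]
wrist_force: [0.9, 0.2, -1.1]
finger_gap: 0.483
clock: 23.18
eef_pos: [0.4655, 0.2795, 0.1599]
tool_rot: [158.5, 90.0, 141.0]
wrist_force: [-0.5, -0.5, -0.8]
finger_gap: 0.483
clock: 24.05
eef_pos: [0.4662, 0.2815, 0.1302]
tool_rot: [58.6, 90.0, 40.9]
wrist_force: [0.4, -0.6, -1.3]
finger_gap: 0.484
t 24.05 tcp [466.2 281.5 130.2] jawyaw 72.3 down [ 0.  0. -1.] q [-47.  24.  12. 114.  -7.  43.  41.] gap 0.484 F [ 0.4 -0.6 -1.3]
```

View pics/s12.png

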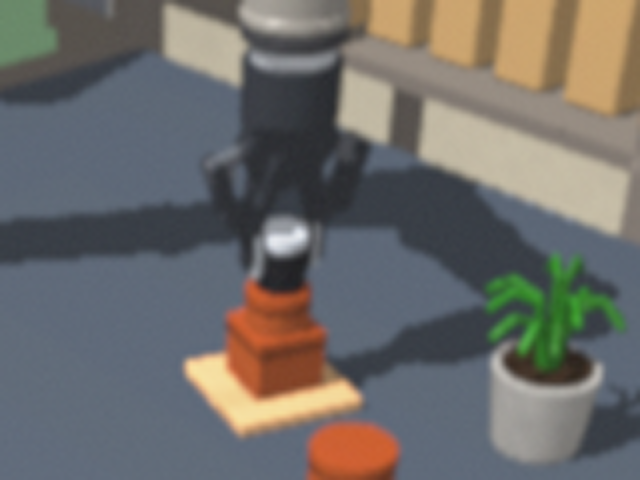

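```bash
python3 -m handwheel '[[[0,0,-0.7],[0,0,0]],[[0,0,-1.4],[0,0,0]],[[0,0,-2],[0,0,0]],[[0,0,-2],[0,0,0]]]'; python3 -m handwheel '[[[0,0,-0.4],[0,0,0]],[[0,0,-0.4],[0,0,0]]]'
```

```text
clock: 24.6
eef_pos: [0.466, 0.2815, 0.1283]
tool_rot: [105.5, 90.0, 87.8]
wrist_force: [-1.9, -1.0, 5.5]
finger_gap: 0.485
clock: 24.85
eef_pos: [0.466, 0.2815, 0.1283]
tool_rot: [97.2, 90.0, 79.5]
wrist_force: [-3.3, -1.7, 8.7]
finger_gap: 0.481
```

```bash
python3 -m handwheel '[[[0,0,0.4],[0,0,0]],[[0,0,0.4],[0,0,0]],[[0,0,0.4],[0,0,0]],[[0,0,0.4],[0,0,0]]]' 1;  python3 -m handwheel '[[[0,0,10],[0,0,0]],[[0,0,30],[0,0,0]],[[0,0,55],[0,0,0]],[[20,-11,60],[0,0,0]],[[60,-33,60],[0,0,0]],[[105,-57,60],[0,0,0]],[[150,-81,60],[0,0,0]],[[177,-97,60],[0,0,0]]]'; python3 -m handwheel '[[[0,0,-10],[0,0,0]],[[0,0,-30],[0,0,0]],[[0,0,-50],[0,0,0]],[[0,0,-60],[0,0,0]],[[0,0,-60],[0,0,0]]]'; python3 - <<'E'
from h import *
st()
overlay('pics/c13.png',[('s',.11,.012,0,.4658,.2821,-17.7),('s',.062,.054,.012,.4658,.2833,-17.7),('r',.042,.048,.098,.4658,.2833,0)],[.466,.282,.07])
d=get_image('scene');p,c=fit(d,'r',.042,.01,.136,.464,.2825,jar=True);print(p,c)
cv2.imwrite('pics/s13.png',cv2.resize(d['frame'][60:240,200:400,::-1],None,fx=3,fy=3,interpolation=cv2.INTER_CUBIC))
E
```

```text
clock: 25.35
eef_pos: [0.4659, 0.2814, 0.1278]
tool_rot: [-118.9, 90.0, -136.6]
wrist_force: [0.7, 0.0, 0.7]
finger_gap: 1.002
clock: 26.35
eef_pos: [0.6452, 0.1824, 0.1887]
tool_rot: [-0.6, 89.9, -18.4]
wrist_force: [-0.9, 0.6, -0.2]
finger_gap: 1.0
clock: 26.98
eef_pos: [0.642, 0.1847, 0.1267]
tool_rot: [-145.2, 89.9, -162.8]
wrist_force: [-0.1, -0.6, 0.4]
finger_gap: 1.002
t 26.98 tcp [642.  184.7 126.7] jawyaw 72.35 down [-0.002 -0.001 -1.   ] q [-31.  35.  14.  97. -11.  50.  60.] gap 1.002 F [-0.1 -0.6  0.4]
[0.46403713 0.28355254] 4.058958093041138
```

View pics/c13.png

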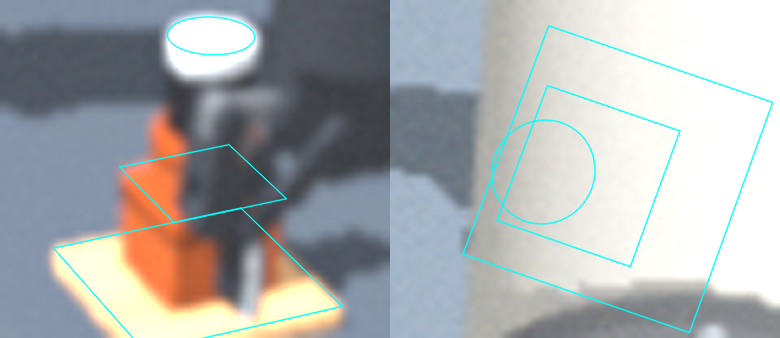

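View pics/s13.png

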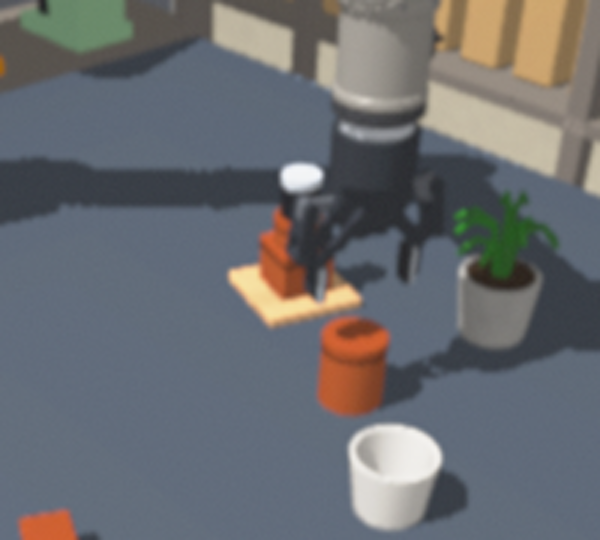

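```bash
python3 -m handwheel '[[[0.5,0,-12],[0,0,0]],[[0.5,0,-32],[0,0,0]],[[0.5,0,-52],[0,0,0]],[[0.5,0,-70],[0,0,0]],[[0.5,0,-81],[0,0,0]],[[0.5,0,-85],[0,0,0]],[[0.5,0,-85],[0,0,0]],[[0.5,0,-85],[0,0,0]]]'; python3 -c "
from h import *
st()
d=get_image('scene');cv2.imwrite('pics/s14.png',cv2.resize(d['frame'][90:240,230:400,::-1],None,fx=3.5,fy=3.5,interpolation=cv2.INTER_CUBIC))"
```

```text
clock: 28.12
eef_pos: [0.644, 0.1846, 0.0436]
tool_rot: [38.1, 89.9, 20.4]
wrist_force: [0.3, 0.6, 0.8]
finger_gap: 0.997
t 28.12 tcp [644.  184.6  43.6] jawyaw 72.3 down [ 0.001  0.    -1.   ] q [-30.  41.  13.  98. -12.  42.  61.] gap 0.997 F [0.3 0.6 0.8]
```

View pics/s14.png

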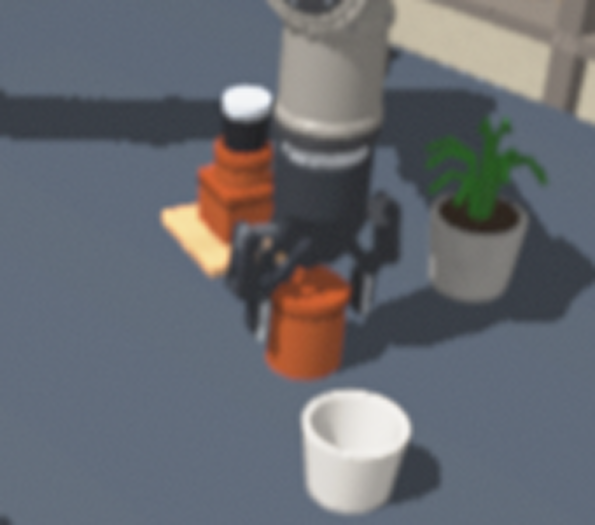

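```bash
python3 -m handwheel '[[[-1,0,0],[0,0,0]],[[-1,0,0],[0,0,0]],[[-1,0,0],[0,0,0]],[[-1,0,0],[0,0,0]],[[-1,0,0],[0,0,0]],[[-1,0,0],[0,0,0]],[[-1,0,0],[0,0,0]],[[-1,0,0],[0,0,0]]]' -1 50; python3 -c "
from h import *
st()"
```

```text
clock: 29.18
eef_pos: [0.6428, 0.1845, 0.0436]
tool_rot: [42.5, 90.0, 24.8]
wrist_force: [-1.3, 0.1, 5.8]
finger_gap: 0.734
t 29.18 tcp [642.8 184.5  43.6] jawyaw 72.31 down [ 0.001  0.    -1.   ] q [-30.  41.  13.  98. -12.  42.  61.] gap 0.734 F [-1.3  0.1  5.8]
```

```bash
python3 -m handwheel '[[[0,0,5],[0,0,0]],[[0,0,22],[0,0,0]],[[0,0,45],[0,0,0]],[[-3,-8,65],[0,0,0]],[[-10,-28,75],[0,0,0]],[[-22,-61,80],[0,0,0]],[[-36,-101,80],[0,0,0]],[[-51,-143,80],[0,0,0]]]'; python3 -m handwheel '[[[-15,-42,0],[0,0,0]],[[-30,-84,0],[0,0,0]],[[-45,-126,0],[0,0,0]],[[-60,-168,0],[0,0,0]],[[-75,-210,0],[0,0,0]],[[-90,-251,0],[0,0,0]],[[-102,-285,0],[0,0,0]],[[-109,-304,0],[0,0,0]]]';python3 -m handwheel '[[[-2.3,-6.9,0],[0,0,0]],[[-2.3,-6.9,-10],[0,0,0]],[[-2.3,-6.9,-30],[0,0,0]],[[-2.3,-6.9,-50],[0,0,0]],[[-2.3,-6.9,-60],[0,0,0]],[[-2.3,-6.9,-65],[0,0,0]],[[-2.3,-6.9,-66],[0,0,0]],[[-2.3,-6.9,-66],[0,0,0]]]'; python3 -c "
from h import *
st()
d=get_image('scene');cv2.imwrite('pics/s15.png',cv2.resize(d['frame'][150:310,80:260,::-1],None,fx=3.5,fy=3.5,interpolation=cv2.INTER_CUBIC))"
```

```text
clock: 30.18
eef_pos: [0.5899, 0.0385, 0.1231]
tool_rot: [-112.9, 90.0, -130.6]
wrist_force: [0.3, -0.8, -1.0]
finger_gap: 0.734
clock: 31.18
eef_pos: [0.4793, -0.2658, 0.1231]
tool_rot: [-129.4, 89.9, -147.3]
wrist_force: [0.8, -0.6, -2.4]
finger_gap: 0.74
clock: 32.17
eef_pos: [0.4805, -0.2696, 0.0574]
tool_rot: [-1.4, 90.0, -19.1]
wrist_force: [-0.7, 0.3, -2.5]
finger_gap: 0.741
t 32.17 tcp [ 480.5 -269.6   57.4] jawyaw 72.31 down [ 0.001 -0.    -1.   ] q [ 11.  32.  15. 115. -14.  35. 107.] gap 0.741 F [-0.7  0.3 -2.5]
```

View pics/s15.png

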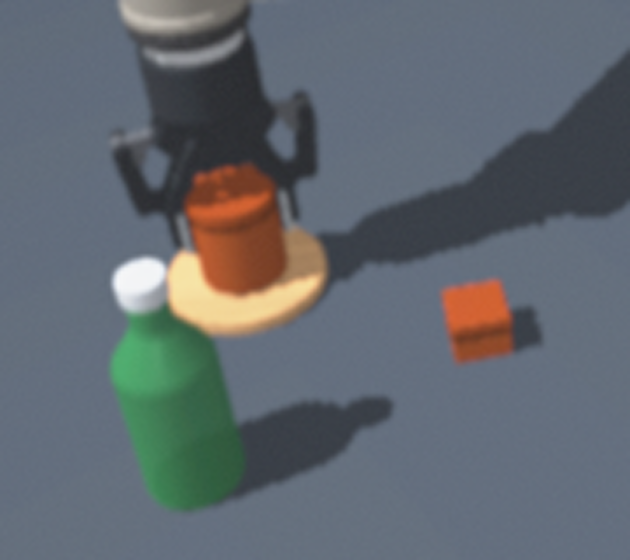

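```bash
python3 -m handwheel '[[[0,0,-0.7],[0,0,0]],[[0,0,-1.4],[0,0,0]],[[0,0,-2],[0,0,0]],[[0,0,-2],[0,0,0]]]'; python3 -m handwheel '[[[0,0,-0.3],[0,0,0]],[[0,0,-0.3],[0,0,0]]]'
```

```text
clock: 32.72
eef_pos: [0.4803, -0.2695, 0.0555]
tool_rot: [38.1, 90.0, 20.4]
wrist_force: [-1.1, 1.8, 5.5]
finger_gap: 0.741
clock: 32.98
eef_pos: [0.4803, -0.2695, 0.0555]
tool_rot: [47.4, 90.0, 29.7]
wrist_force: [-2.7, 1.8, 10.3]
finger_gap: 0.739
```

```bash
python3 -m handwheel '[[[0,0,0.3],[0,0,0]],[[0,0,0.3],[0,0,0]],[[0,0,0.3],[0,0,0]],[[0,0,0.3],[0,0,0]]]' 1;  python3 -m handwheel '[[[0,0,12],[0,0,0]],[[0,0,40],[0,0,0]],[[0,0,70],[0,0,0]],[[20,12,75],[0,0,-0.03]],[[60,35,75],[0,0,-0.07]],[[105,62,75],[0,0,-0.1]],[[148,87,75],[0,0,-0.129]],[[163.5,96.3,75],[0,0,-0.129]]]'; python3 -m handwheel '[[[0,0,0],[0,0,0]],[[0,0,0],[0,0,0]]]'; python3 - <<'E'
from h import *
st()
for n in('scene','top'):
    d=get_image(n); cv2.imwrite(f'pics/{n}16.png',d['frame'][:,:,::-1])
    p,c=fit(d,'r',.064,.074,.012,.4805,-.2685,jar=RED[n],pad=4);print(n,p.round(4),c)
overlay('pics/c16.png',[('r',.116,.012,0,.4805,-.2683,0),('r',.064,.074,.012,.4805,-.2683,0)],[.48,-.268,.04])
E
```

```text
clock: 33.48
eef_pos: [0.4801, -0.2695, 0.0548]
tool_rot: [-179.0, 90.0, 163.3]
wrist_force: [0.2, 0.1, 0.8]
finger_gap: 1.004
clock: 34.48
eef_pos: [0.6465, -0.1699, 0.1305]
tool_rot: [52.1, 89.9, 27.3]
wrist_force: [-1.1, -0.2, 0.4]
finger_gap: 1.0
clock: 34.72
eef_pos: [0.642, -0.1751, 0.1301]
tool_rot: [-120.8, 89.9, -146.0]
wrist_force: [0.5, -0.8, 0.2]
finger_gap: 1.0
t 34.73 tcp [ 642.  -175.1  130.1] jawyaw 64.79 down [-0.001 -0.001 -1.   ] q [ -3.  35.  18.  97. -13.  51.  86.] gap 1.0 F [ 0.5 -0.8  0.2]
scene [ 0.4778 -0.2687] 57.047382112291764
top [ 0.4819 -0.2682] 494.08595004618985
```

View pics/c16.png

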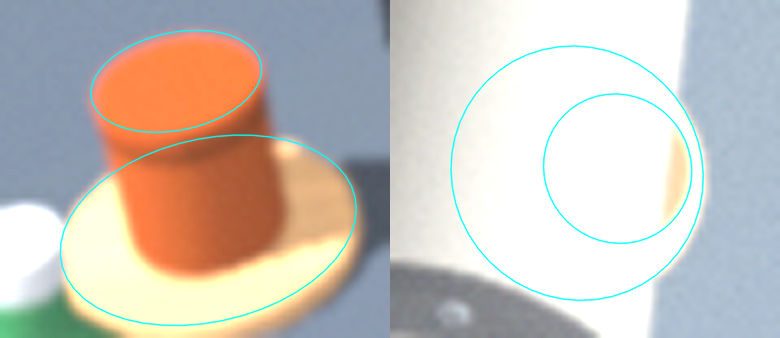

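View pics/scene16.png

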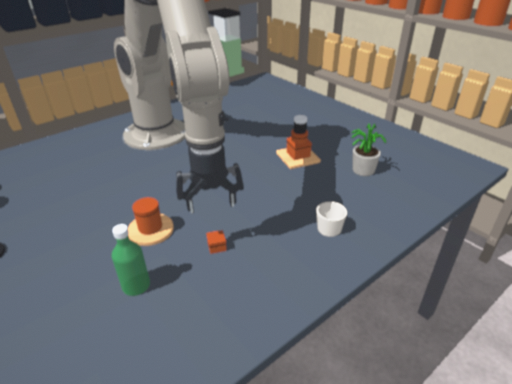

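```bash
python3 -m handwheel '[[[0,0,-15],[0,0,0]],[[0,0,-40],[0,0,0]],[[0,0,-65],[0,0,0]],[[0,0,-86],[0,0,0]],[[0,0,-100],[0,0,0]],[[0,0,-105],[0,0,0]],[[0,0,-105],[0,0,0]],[[0,0,-105],[0,0,0]]]'; python3 -c "
from h import *
st()
d=get_image('scene');cv2.imwrite('pics/s17.png',cv2.resize(d['frame'][150:290,130:300,::-1],None,fx=3.5,fy=3.5,interpolation=cv2.INTER_CUBIC))"
```

```text
clock: 35.92
eef_pos: [0.6443, -0.1733, 0.0257]
tool_rot: [14.0, 89.9, -11.1]
wrist_force: [0.5, -0.2, 1.3]
finger_gap: 1.0
t 35.92 tcp [ 644.3 -173.3   25.7] jawyaw 64.92 down [ 0.001 -0.    -1.   ] q [ -1.  42.  15.  99. -16.  40.  88.] gap 1.0 F [ 0.5 -0.2  1.3]
```

View pics/s17.png

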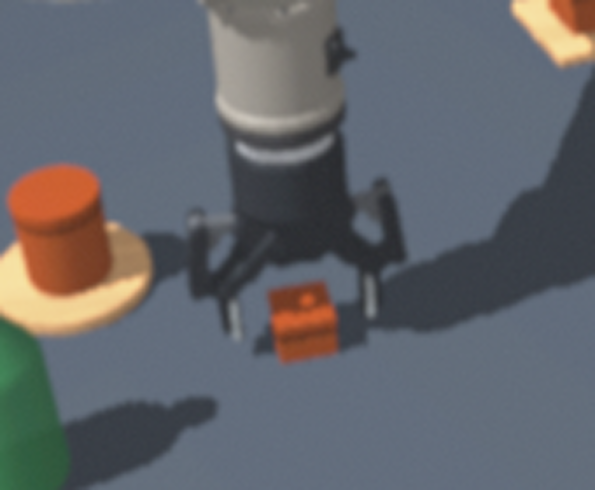

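```bash
python3 -m handwheel '[[[0,0,-1],[0,0,0]],[[0,0,-1],[0,0,0]],[[0,0,-1],[0,0,0]],[[0,0,-1],[0,0,0]],[[0,0,-1],[0,0,0]],[[0,0,-1],[0,0,0]],[[0,0,-1],[0,0,0]],[[0,0,-1],[0,0,0]]]' -1 35; python3 -c "
from h import *
st()"
```

```text
clock: 36.98
eef_pos: [0.6439, -0.1733, 0.0242]
tool_rot: [17.4, 90.0, -7.7]
wrist_force: [-1.2, 0.8, 5.0]
finger_gap: 0.483
t 36.98 tcp [ 643.9 -173.3   24.2] jawyaw 64.91 down [ 0.001 -0.    -1.   ] q [ -1.  43.  15.  99. -16.  40.  88.] gap 0.483 F [-1.2  0.8  5. ]
```

```bash
python3 -m handwheel '[[[0,0,5],[0,0,0]],[[0,0,25],[0,0,0]],[[0,0,55],[0,0,0]],[[0,0,85],[0,0,0]],[[-5,-3,108],[0,0,0.01]],[[-22,-13,115],[0,0,0.03]],[[-50,-29,115],[0,0,0.06]],[[-82,-48,115],[0,0,0.1]]]'; python3 -m handwheel '[[[-30,-18,0],[0,0,0.029]],[[-55,-33,0],[0,0,0.029]],[[-73,-43,0],[0,0,0.029]],[[-81.5,-48.1,0],[0,0,0.029]],[[-81.5,-48.1,0],[0,0,0.029]],[[-81.5,-48.1,-10],[0,0,0.029]],[[-81.5,-48.1,-20],[0,0,0.029]],[[-81.5,-48.1,-25],[0,0,0.029]]]';python3 -m handwheel '[[[0,0,-1],[0,0,0]],[[0,0,-2],[0,0,0]],[[0,0,-2],[0,0,0]],[[0,0,-2],[0,0,0]]]'; python3 -c "
from h import *
st()
d=get_image('scene');cv2.imwrite('pics/s18.png',cv2.resize(d['frame'][140:280,80:250,::-1],None,fx=3.5,fy=3.5,interpolation=cv2.INTER_CUBIC))"
```

```text
clock: 37.98
eef_pos: [0.559, -0.2219, 0.1383]
tool_rot: [-165.0, 89.9, 175.7]
wrist_force: [-0.5, -1.1, -1.7]
finger_gap: 0.487
clock: 38.98
eef_pos: [0.4801, -0.2686, 0.1127]
tool_rot: [174.6, 89.9, 157.0]
wrist_force: [0.1, 0.7, -1.2]
finger_gap: 0.487
clock: 39.48
eef_pos: [0.4803, -0.2694, 0.1122]
tool_rot: [1.7, 90.0, -16.0]
wrist_force: [0.2, -0.6, -1.3]
finger_gap: 0.484
t 39.48 tcp [ 480.3 -269.4  112.2] jawyaw 72.3 down [ 0. -0. -1.] q [  9.  27.  17. 114. -12.  41. 106.] gap 0.484 F [ 0.2 -0.6 -1.3]
```

View pics/s18.png

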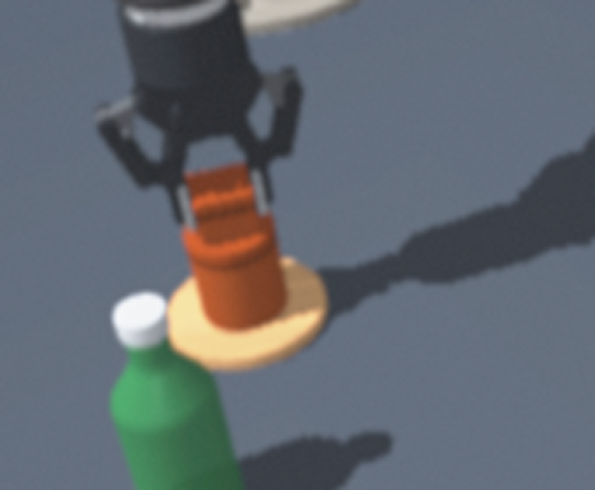

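```bash
python3 -m handwheel '[[[0,0,-0.7],[0,0,0]],[[0,0,-1.4],[0,0,0]],[[0,0,-2],[0,0,0]],[[0,0,-2],[0,0,0]],[[0,0,-2.3],[0,0,0]],[[0,0,-2.3],[0,0,0]]]'
```

```text
clock: 40.28
eef_pos: [0.4802, -0.2693, 0.1101]
tool_rot: [62.0, 90.0, 44.3]
wrist_force: [-2.7, 2.2, 6.5]
finger_gap: 0.485
```

```bash
python3 -m handwheel '[[[0,0,0.3],[0,0,0]],[[0,0,0.3],[0,0,0]],[[0,0,0.3],[0,0,0]],[[0,0,0.3],[0,0,0]]]' 1;  python3 -m handwheel '[[[0,0,10],[0,0,0]],[[0,0,30],[0,0,0]],[[0,0,60],[0,0,0]],[[0,0,90],[0,0,0]],[[0,25,110],[0,0,0]],[[0,75,110],[0,0,0]],[[0,125,110],[0,0,0]],[[0,170,110],[0,0,0]]]'; python3 -m handwheel '[[[0,40,0],[0,0,0]],[[0,80,0],[0,0,0]],[[0,100,0],[0,0,0]],[[0,100,0],[0,0,0]],[[0,100,0],[0,0,0]]]'; python3 - <<'E'
from h import *
st()
for n in('scene','top'):
    d=get_image(n); cv2.imwrite(f'pics/{n}19.png',d['frame'][:,:,::-1])
overlay('pics/c19.png',[('r',.116,.012,0,.4805,-.2683,0),('r',.064,.074,.012,.4805,-.2683,0),('s',.042,.036,.086,.4805,-.2683,-17.7)],[.48,-.268,.06])
overlay('pics/d19.png',[('s',.11,.012,0,.4658,.2821,-17.7),('s',.062,.054,.012,.4658,.2833,-17.7),('r',.054,.032,.066,.4658,.2833,0),('r',.042,.048,.098,.4658,.2833,0)],[.466,.282,.07])
a=cv2.imread('pics/c19.png');b=cv2.imread('pics/d19.png');cv2.imwrite('pics/e19.png',cv2.resize(np.vstack([a,b]),(692,600)))
E
```

```text
clock: 40.78
eef_pos: [0.4802, -0.2692, 0.1098]
tool_rot: [179.2, 90.0, 161.5]
wrist_force: [0.3, 0.3, -0.1]
finger_gap: 0.998
clock: 41.78
eef_pos: [0.4802, -0.0976, 0.2208]
tool_rot: [25.1, 89.9, 7.4]
wrist_force: [0.4, 0.4, -0.6]
finger_gap: 0.999
clock: 42.4
eef_pos: [0.4802, -0.0005, 0.2202]
tool_rot: [-24.7, 90.0, -42.5]
wrist_force: [1.3, -0.9, 0.2]
finger_gap: 1.002
t 42.4 tcp [480.2  -0.5 220.2] jawyaw 72.23 down [ 0. -0. -1.] q [-18.  11.  12. 118.  -3.  52.  68.] gap 1.002 F [ 1.3 -0.9  0.2]
```

View pics/e19.png

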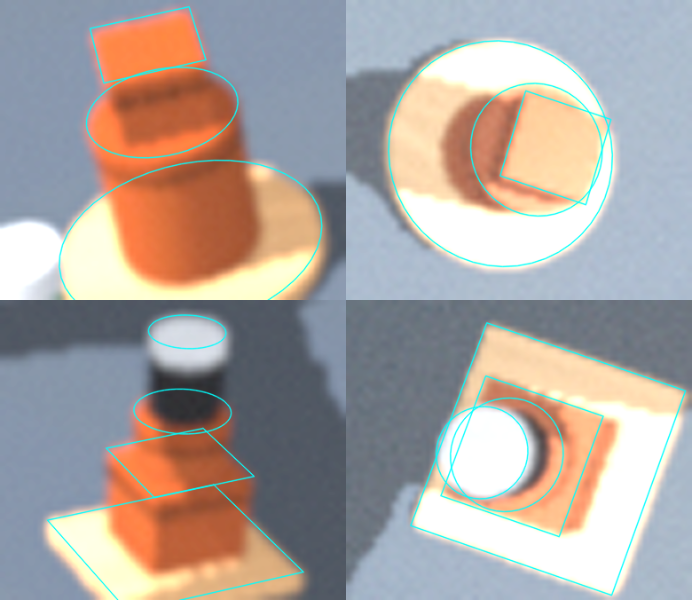

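View pics/scene19.png

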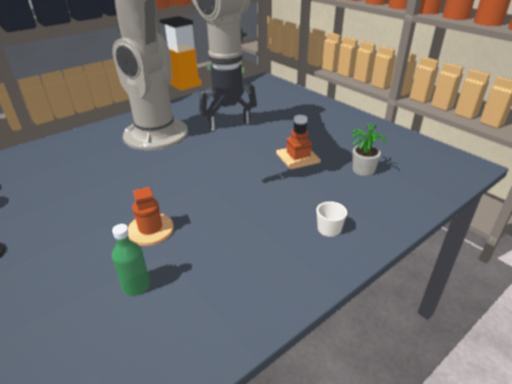

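View pics/top19.png

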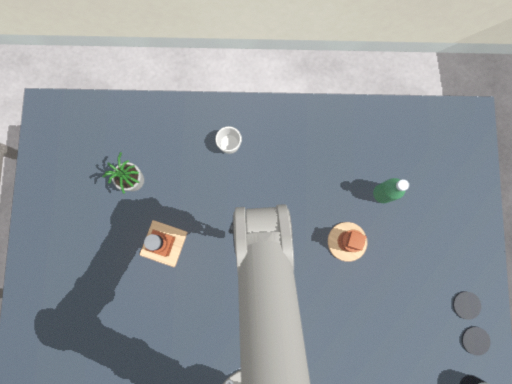

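```bash
python3 -c "
from plant import *
print(read_state()['clock']);print(close_job())"
```

```text
42.7
the job is handed in; nothing more can be done
None
```

Both tea displays are built as asked, and I handed the job in at 42.7 s of the 128 s allowed.

- **Square board:** the large square tin stands in line with the board's edges, with the low round tin on it and the jar on top.
- **Round board:** the tall round tin stands with the small square tin on its lid.
- **How the pieces went down:** I lowered each piece until I felt light contact, at most about 12 N at the wrist, before releasing it. None tipped.

**Last checks:** In the final pictures from both cameras, the outlines predicted for each piece matched what was there to about 1 mm. The bottle, plant and cup look to be where they were at the start, and the arm is clear of everything.

**Where the checks disagreed:**
- **Camera positions:** the two cameras differed by about 3 mm in absolute position, mostly along x. I placed pieces from differences measured within each camera and from the gripper's own position.
- **Large tin position:** both cameras put the large tin about 1.3 mm off the board's centre along y. I left it and centred the pieces above on the tin.
- **Large tin yaw:** the automatic fit in the scene camera gave a false reading of -27.5°. The top camera gave -16.7° and the gripper -17.7°, against about -17.7° for the board. An outline drawn at -17.7° agreed in both views.
- **Fits that failed:** the automatic fits on the low tin and, in the top view, on the tall tin were unusable because of similar colours and the arm in the way. I checked those by outline instead.

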